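# Lock the tuning collar of a cavity filter onto its shaft flat

### The arm

A 7-joint arm with a two-finger parallel gripper is mounted at the origin on the work surface. World frame = base frame: x ahead of the robot, y to its left, z up, the work surface at z = 0. Lengths are in m, angles in rad, forces in N, time in s.
With the tool pointing down it reaches from about 0.425 to 0.975 m from the base axis. Payload 16.7 kg.
Tool frame: the origin (TCP) lies midway between the tips of the shut fingers; the grasp point (between the pads) lies 19 mm behind it (r.pinch_z is the distance from the TCP to the grasp point, in m); x points along the fingers, y is the direction in which the jaws open and shut, and the axes are right-handed (so a half turn about x gives the same grasp; the last joint's range is limited). The gripper opens to 85 mm and grips with 20 to 120 N. Pads are 22 mm wide; open, the fingers measure 114 mm over their backs; the gripper's body (76 mm by 85 mm) begins 54 mm behind the grasp point. The pads swing forward as they close: fully open they stand 13 mm farther back than shut.
Start: joints at [-1.286, 0.426, 0.074, 1.606, -0.034, 1.111, -0.067], TCP at [0.284, 0.612, 0.231] pointing down, gripper open.
Joint ranges: [-2.85, 2.85], [-0.5, 2.14], [-1.23, 1.37], [0.21, 2.46], [-1.02, 4.16], [0.16, 2.05], [-2.73, 2.73]. Speed limits (rad/s): [1.89, 1.89, 2.39, 2.39, 3.01, 3.01, 3.01].

### API

Orientations are given as a unit quaternion [x, y, z, w].
In Python, from bench import r gives the robot as it stands. The module is installed in compiled form; this text tells all that it offers.
- The arm moves only by the tool servo_tool, never from a script. Its argument "steps" is a list of rows, each a list of 3 entries, a list of its own where there are three numbers: the finger opening in cm, from 0 to 8.54, then the shift along the tool's x, y, z in cm, then the turn about the tool's x in degrees. A call has 1 to 5 rows; each row is the pose to reach, as a shift and turn from the pose measured when the call began, along the tool's axes at that moment; what a row does not reach only later rows make up. A row lasts 1/10 s, in which the tool goes at most 50 mm and 8.59 degrees, less where a joint would pass 70% of its speed; a pose out of reach is approached as far as the arm can. A call with a gripper value outside its range is refused whole. The fingers move at their own pace and stop on an object; "grip_force" is the grip in N (left out, the last holds). Time passes only in rows, so rows that repeat a pose let the fingers close. It gives the time, the measured TCP pose, the force and the opening at its end, in the units of the state.
- r.read_state(): the state, without advancing time (a new reading comes with each control period).
- r.snapshot(name): name is "side" or "top" or "wrist"; returns a dict with "pixels" (480x640x3 uint8, red, green, blue), "fx", "fy", "cx", "cy" (pixels), "position" and "attitude" of the camera in the world. Camera axes: x right, y up, looking along -z (the intrinsics and any distortion apply to the point x, -y, -z); pixel columns grow to the right and rows downward; lengths in m; the calibration is good to about 2 mm. A picture is of the moment at which its call begins. There is no depth.
- r.finish_job(): hands the job in, once; it reports no verdict.
The state is a dict: "time_s": time; "joint_pos": joint angles; "qvel": joint speeds; "joint_torque": joint torques, N m; "tcp_pos": TCP position; "ee_rot": TCP orientation; "contact_force": force on the tool from outside, world axes, zero at the start; "ft_torque": the same for the moment, N m; "finger_gap": opening from 0.0 (shut) to 1.0 (fully open).
Only numpy, scipy, OpenCV 4.12 (cv2) and the standard library are available. Lean on these libraries where they do the work, as an engineer would, in place of code of your own. Each camera call takes 0.05 s, during which the arm holds its last target. There are 200 camera calls.

### The job

Lock the collar on the cavity filter's tuning shaft. Turn the collar anticlockwise (seen from above) until its set screw squarely faces the hidden flat of the shaft, which shows when the screw's ball lever has sunk as low as it will go by its own weight (too far and it rises again); let go, then tighten the screw by pressing the ball straight down firmly, with about 15 N for half a second and never more than 25 N. Do not force the lever before the screw has found the flat, do not disturb the other things on the bench, and leave the collar locked and untouched.

Things in the scene. Friction and masses are not known exactly. Their poses are not given: they have to be found in the camera images.
- filter: Cavity filter: grey metal housing 156 x 136 mm, 70 mm high, with an aluminium cover, fixed to the bench. Origin at the centre of its underside, z up. A vertical steel tuning shaft rises from the middle of its cover through a brass bush and carries the collar.
- collar_grip (a point): Grip point of the collar, on the shaft axis, 130 mm above the bench. The collar is an aluminium cylinder 46 mm in diameter, 50 mm high, its flat closed top 15 mm above this point. It only turns about the upright shaft axis, resists with about 0.15 N m and stays where it is left. Axes: z up, x level and outward along the set screw, so its yaw is where the screw points.
- lever_ball (a point): Centre of the black 22 mm ball on the end of the set screw's lever, a 9 mm steel rod. The lever is 60 mm from hub centre to ball centre and swings in the upright plane square to the screw, on the collar's +y side: with lever joint q the ball lies 60 mm x cos(0.96 - q) along the collar's y and 60 mm x sin(0.96 - q) above the hub centre.
- lever (a joint): Lever angle, rad, growing as the ball goes down and drives the screw in; 0 is 55 degrees above level, 0.96 level. The 110 g lever sinks slowly by its own weight till the screw bears on the shaft: about 0.27 on the round, 0.5, 0.8 and 1.1 at 0.3, 0.2 and 0.1 rad from the flat, 1.35 facing it squarely. It is then firm: it gives under a press by about 0.25 mm per N at the ball.
- driver: Bystander: screwdriver 180 mm long, lying beside the filter. Leave it alone.
- load_center (a point): Bystander: dark standing cylinder (dummy load) 44 mm in diameter, 66 mm high; the point is at its centre. Leave it alone.
- adapter_center (a point): Bystander: brass coaxial adapter standing on end, 22 mm in diameter, 40 mm high; the point is at its centre. Leave it alone.
- collar_foot (a point): Centre of the collar's underside, on the shaft axis, 95 mm above the bench. The 22 mm round shaft has one flat, hidden in the collar, 0.65 to 1.4 rad anticlockwise (yaw growing) from where the screw points at the start. The lever sinks steadily from 0.6 rad before the flat until screw and flat face each other; turning on past it lifts the lever again. The collar's end stop is 0.6 rad or more past it.
- screw_pivot (a point): Centre of the set screw's lever hub (18 mm in diameter, 18 mm long), on the screw's level axis, 118 mm above the bench and 58 mm out from the shaft axis along the collar's x. The screw enters the collar through a boss 19 mm in diameter that ends 36 mm from the shaft axis.

How it is judged:
By the outcome, as a careful person would: the job done as asked, in the order asked, and still so for the second after the job is handed in, with the robot touching nothing.
It also fails if it takes over 58 s, if anything falls off the work surface, if the arm or the gripper's body presses on something with over 40 N, if the wrist force passes 120 N, or if a joint passes its speed limit or range.

## Working session

There is one attempt and no reset: what is moved stays moved. The work goes in short steps, Python scripts to look and compute and a tool call to move; the robot and the scene stay as the last step left them, time stands still between calls to the robot, and variables do not carry over. Pictures are saved under pics/ and viewed, about 8 in all and at most 12, crops included, and the job is handed in when it is done.

Besides the shell and the picture viewer there is one more tool, called after "Emit:" as a command line: name --argument value ..., lists and objects as JSON in quotes. servo_tool: Moves the arm, as the interface text tells. Its arguments: {"type":"object","properties":{"steps":{"type":"array","items":{"type":"array"}},"grip_force":{"type":"number"}},"required":["steps"]}

```bash
mkdir -p pics
cat > h.py <<'E'
import numpy as np, cv2, os
from bench import r
from scipy.spatial.transform import Rotation as R
def snap(n,out=None):
    s=r.snapshot(n)
    if out: cv2.imwrite('pics/'+out,cv2.cvtColor(s['pixels'],cv2.COLOR_RGB2BGR))
    return s
def cam(s):
    a=np.array(s['attitude'],float)
    M=R.from_quat(a).as_matrix() if a.size==4 else a.reshape(3,3)
    return np.array(s['position'],float),M
def ray(s,u,v):
    p,M=cam(s); d=M@np.array([(u-s['cx'])/s['fx'],-(v-s['cy'])/s['fy'],-1.]); return p,d/np.linalg.norm(d)
def onz(s,u,v,z):
    p,d=ray(s,u,v); return p+d*(z-p[2])/d[2]
def proj(s,P):
    p,M=cam(s); c=M.T@(np.array(P)-p); return s['cx']+s['fx']*c[0]/-c[2], s['cy']-s['fy']*c[1]/-c[2]
E
python3 - <<'E'
from h import *
for n in ['top','side']:
    s=snap(n,n+'0.png'); print(n,{k:v for k,v in s.items() if k!='pixels'})
print(r.read_state(), r.pinch_z)
a=cv2.imread('pics/top0.png');b=cv2.imread('pics/side0.png')
E
```

```text
top {'fx': 466.0674448864013, 'fy': 466.0674448864013, 'cx': 322.170006392606, 'cy': 247.98304138126835, 'position': array([0.52238684, 0.03019059, 0.95414099]), 'attitude': array([ 0.01923119, -0.04561366, -0.69536198,  0.71695277])}
side {'fx': 613.6034180199365, 'fy': 613.6034180199365, 'cx': 300.4671461894068, 'cy': 244.93951139764786, 'position': array([ 0.24400827, -0.42131208,  0.81515295]), 'attitude': array([ 0.32017532, -0.11068115, -0.29867733,  0.89220474])}
{'time_s': 0.1, 'joint_pos': array([-1.28651355,  0.42668333,  0.07387488,  1.60655501, -0.03407601,
        1.11081192, -0.0670905 ]), 'qvel': array([ 4.51648808e-05, -2.39781938e-03,  6.47069480e-04, -2.47348522e-03,
       -8.68053285e-04, -1.26275086e-03, -8.09493102e-04]), 'joint_torque': array([ 9.67278873e-03, -9.51531672e+01,  3.77225786e+00, -4.64403641e+01,
        1.96757860e-02,  6.47390436e-03,  5.43966792e-05]), 'tcp_pos': array([0.28359113, 0.61211859, 0.23066674]), 'ee_rot': array([ 0.15175617,  0.6905883 , -0.15259723,  0.69048675]), 'contact_force': array([ 0.41174518, -0.12719042,  0.18204641]), 'ft_torque': array([ 0.06029625, -0.01709599,  0.00236429]), 'finger_gap': 0.9979891687635642} 0.0187
```

View pics/top0.png

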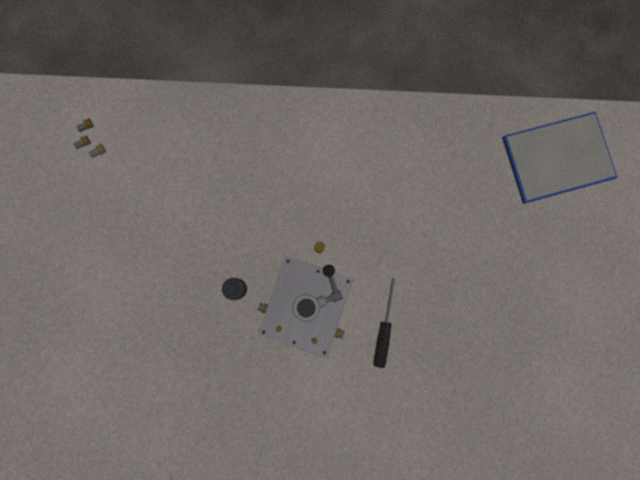

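View pics/side0.png

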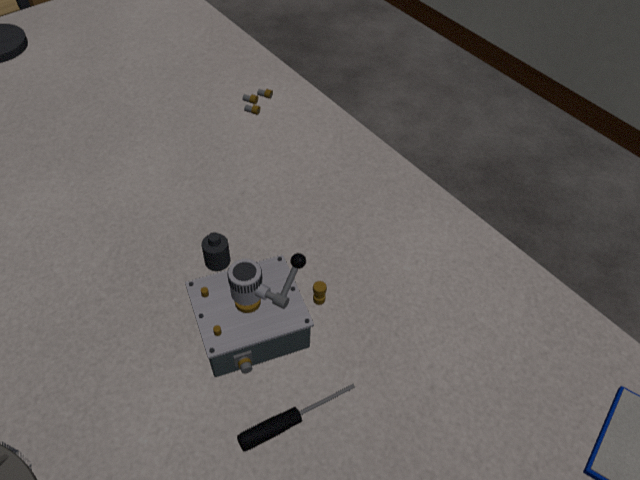

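Top view: collar top at about (306,308), hub (337,296), ball (329,271), load (234,289), adapter (320,247), driver to the right of the filter. Side view: ball (298,261), collar top (245,271), hub (281,300).

```bash
cat >> h.py <<'E'
def tri(s1,a,s2,b):
    p,d=ray(s1,*a);q,e=ray(s2,*b);t=np.linalg.lstsq(np.c_[d,-e],q-p,rcond=None)[0]
    A=p+t[0]*d;B=q+t[1]*e;return (A+B)/2,np.linalg.norm(A-B)
E
python3 - <<'E'
from h import *
t=snap('top');s=snap('side')
c=onz(t,306,308,.145);c2=onz(s,245,271,.145);print('collar',c,c2,tri(t,(306,308),s,(245,271)))
h=onz(t,337,296,.118);print('hub',h,np.linalg.norm((h-c)[:2]),'yaw',np.arctan2(*(h-c)[1::-1]))
print('ball',tri(t,(329,271),s,(298,261)))
for n,u,v,z in [('load',234,289,.066),('adapter',320,247,.04),('drvtip',392,280,.01),('drvend',379,365,.02)]: print(n,onz(t,u,v,z))
st=r.read_state();print(R.from_quat(st['ee_rot']).as_matrix().round(3))
def mask(im):
    g=im['pixels'].max(2)<35
    n,l,st,ce=cv2.connectedComponentsWithStats(g.astype(np.uint8));return [(st[i,4],ce[i].round(1)) for i in range(1,n) if 40<st[i,4]<800]
print(mask(t),mask(s))
E
```

```text
collar [0.49267551 0.02589428 0.145     ] [0.49345856 0.0267426  0.145     ] (array([0.4928264 , 0.0258425 , 0.14643846]), np.float64(0.00022924242216404352))
hub [ 0.51448775 -0.0289505   0.118     ] 0.059023078547877805 yaw -1.1922668269145735
ball (array([ 0.55650477, -0.01102177,  0.15755915]), np.float64(0.001188257989110185))
load [0.52160505 0.16226992 0.066     ]
adapter [0.6088472  0.00158205 0.04      ]
drvtip [ 0.54902441 -0.14784038  0.01      ]
drvend [ 0.3801873  -0.12261078  0.02      ]
[[-0.     0.42   0.907]
 [-0.001  0.907 -0.42 ]
 [-1.    -0.001  0.   ]]
[(np.int32(58), array([328.3, 270.3])), (np.int32(222), array([380. , 346.5]))] [(np.int32(96), array([23.1,  3.4])), (np.int32(228), array([13.9, 51.4])), (np.int32(68), array([213.8, 242.4])), (np.int32(429), array([216.7, 259.4])), (np.int32(166), array([297.8, 260.6]))]
```

Emit:
servo_tool --steps '[[8.5,[0,-3.4,3.3],0],[8.5,[0,-6.8,6.7],0],[8.5,[0,-10.2,10],0],[8.5,[0,-13.6,13.4],0],[8.5,[0,-17,16.7],0]]'

```text
time_s: 0.7
tcp_pos: [0.3641, 0.3858, 0.231]
ee_rot: [0.152, 0.691, -0.152, 0.69]
contact_force: [1.4, 0.6, 0.6]
finger_gap: 0.994
```

Emit:
servo_tool --steps '[[8.5,[0,-3.4,3.3],0],[8.5,[0,-6.8,6.7],0],[8.5,[0,-10.2,10],0],[8.5,[0,-13.6,13.4],0],[8.5,[0,-17,16.7],0]]'

```text
time_s: 1.2
tcp_pos: [0.4444, 0.1594, 0.2313]
ee_rot: [0.152, 0.69, -0.152, 0.691]
contact_force: [1.2, 0.4, 0.7]
finger_gap: 0.996
```

Emit:
servo_tool --steps '[[8.5,[0,-3,3],8],[8.5,[0,-6,6],16],[8.5,[0,-9,9],24],[8.5,[0,-10.1,10],32],[8.5,[0,-10.1,10],40]]'

```text
time_s: 1.7
tcp_pos: [0.4932, 0.0229, 0.2315]
ee_rot: [0.382, 0.595, -0.382, 0.595]
contact_force: [-0.6, 1.5, -0.6]
finger_gap: 0.991
```

Run:
```python
from h import *
s=snap('wrist','w1.png');p,M=cam(s);print(p,M.round(2),s['fx'],s['cx'],s['cy'])
st=r.read_state();print(st['tcp_pos'],st['joint_pos'].round(3));print(R.from_quat(st['ee_rot']).as_matrix().round(3))
```

```text
[0.46655206 0.08290311 0.37311992] [[ 0.91 -0.4  -0.11]
 [ 0.42  0.88  0.23]
 [ 0.   -0.26  0.97]] 376.90729665127805 319.5527496162777 240.32272172766665
[0.49287677 0.02424859 0.23132496] [-0.637  0.128  0.504  2.027 -0.073  1.003  0.323]
[[ 0.     0.913  0.409]
 [-0.     0.409 -0.913]
 [-1.    -0.     0.   ]]
```

View pics/w1.png

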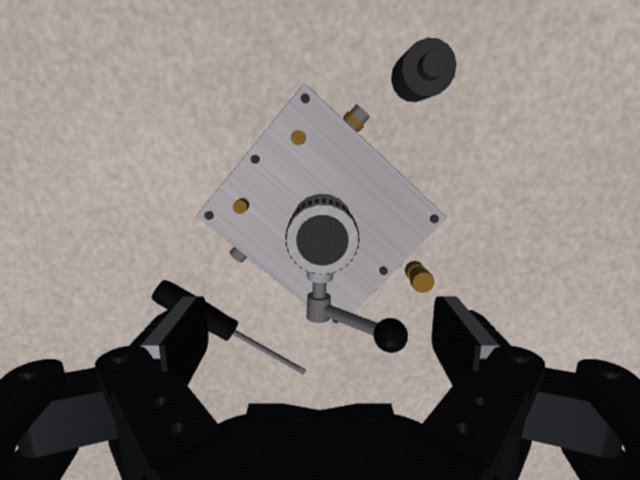

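Wrist view: collar top at (322,240), hub (319,307), ball (391,334) between the open pads, adapter at (420,277). The jaws are square to the screw and clear the boss. I'll go down and do the safe first part of the turn. After that I'll regrip with the camera on the lever's side.

Emit:
servo_tool --steps '[[8.5,[3,0.1,-0.2],0],[8.5,[6,0.1,-0.2],0],[8.5,[9,0.1,-0.2],0],[8.5,[11,0.1,-0.2],0],[8.5,[12,0.1,-0.2],0]]'

```text
time_s: 2.25
tcp_pos: [0.492, 0.0266, 0.1097]
ee_rot: [0.383, 0.594, -0.384, 0.594]
contact_force: [0.3, 0.1, -0.5]
finger_gap: 0.996
```

Emit:
servo_tool --steps '[[4,[0,0,0],0],[4,[0,0,0],0],[4,[0,0,0],0],[4,[0,0,0],0],[4,[0,0,0],0]]' --grip_force 50

```text
time_s: 2.75
tcp_pos: [0.493, 0.027, 0.111]
ee_rot: [0.383, 0.594, -0.383, 0.594]
contact_force: [-1.0, 0.5, 8.5]
finger_gap: 0.522
```

Emit:
servo_tool --steps '[[4,[0,0,0],-3],[4,[0,0,0],-6],[4,[0,0,0],-9],[4,[0,0,0],-12],[4,[0,0,0],-15]]'

```text
time_s: 3.25
tcp_pos: [0.493, 0.0271, 0.1112]
ee_rot: [0.302, 0.639, -0.302, 0.64]
contact_force: [3.2, 0.5, -11.8]
finger_gap: 0.517
```

Emit:
servo_tool --steps '[[4,[0,0,0],-4],[4,[0,0,0],-8],[4,[0,0,0],-12],[4,[0,0,0],-16],[4,[0,0,0],-16]]'

```text
time_s: 3.75
tcp_pos: [0.4931, 0.0271, 0.1112]
ee_rot: [0.209, 0.675, -0.209, 0.676]
contact_force: [4.6, 0.7, -17.1]
finger_gap: 0.524
```

Run:
```python
from h import *
s=snap('wrist','w2.png');t=snap('top','t2.png')
st=r.read_state();print(st['tcp_pos'],st['joint_pos'].round(3),st['contact_force'],st['ft_torque']);m=R.from_quat(st['ee_rot']).as_matrix();print('tool y yaw',np.arctan2(m[1,1],m[0,1]))
a=cv2.imread('pics/w2.png');b=cv2.imread('pics/t2.png')[200:360,220:440]
cv2.imwrite('pics/c2.png',np.hstack([cv2.resize(a,(400,300)),cv2.resize(b,(400,300))]))
```

```text
[0.49306199 0.02712746 0.11118802] [-0.476  0.298  0.341  2.132 -0.147  0.732  0.927] [  4.6323664    0.41559718 -16.48336775] [ 0.10290569 -1.01698735  0.48168708]
tool y yaw 0.9666962780570394
```

View pics/c2.png

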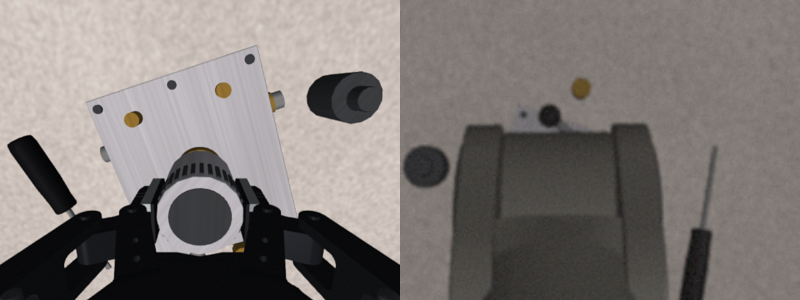

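Composite: the collar is gripped in the wrist view, and in the top view the ball sits beyond the gripper at crop (549,115). The lever hides behind the collar from this side. I'll let go, lift, half-turn so the wrist camera faces the lever, and regrip.

Emit:
servo_tool --steps '[[8.5,[0,0,0],0],[8.5,[0,0,0],0],[8.5,[0,0,0],0],[8.5,[-4,0,0],0],[8.5,[-8,0,0],0]]'

```text
time_s: 4.35
tcp_pos: [0.4923, 0.0267, 0.1918]
ee_rot: [0.21, 0.675, -0.211, 0.675]
contact_force: [-0.1, 0.9, 0.4]
finger_gap: 0.997
```

Emit:
servo_tool --steps '[[8.5,[-2,0,0],8.5],[8.5,[-2,0,0],17],[8.5,[-2,0,0],25.5],[8.5,[-2,0,0],34],[8.5,[-2,0,0],42.5]]'

```text
time_s: 4.85
tcp_pos: [0.4924, 0.0268, 0.2122]
ee_rot: [0.442, 0.551, -0.443, 0.551]
contact_force: [-0.3, 0.4, -0.1]
finger_gap: 0.995
```

Emit:
servo_tool --steps '[[8.5,[0,0,0],8.5],[8.5,[0,0,0],17],[8.5,[0,0,0],25.5],[8.5,[0,0,0],34],[8.5,[0,0,0],42.5]]'

```text
time_s: 5.35
tcp_pos: [0.4924, 0.0267, 0.2125]
ee_rot: [-0.614, -0.351, 0.614, -0.351]
contact_force: [-0.4, -0.8, 0.2]
finger_gap: 0.995
```

Emit:
servo_tool --steps '[[8.5,[0,0,0],8.5],[8.5,[0,0,0],17],[8.5,[0,0,0],25.5],[8.5,[0,0,0],34],[8.5,[0,0,0],42.5]]'

```text
time_s: 5.85
tcp_pos: [0.4925, 0.0267, 0.2128]
ee_rot: [0.7, 0.103, -0.7, 0.103]
contact_force: [-0.1, 0.3, 1.0]
finger_gap: 0.996
```

Emit:
servo_tool --steps '[[8.5,[0,0,0],8.5],[8.5,[0,0,0],17],[8.5,[0,0,0],25.5],[8.5,[0,0,0],34],[8.5,[0,0,0],42.5]]'

```text
time_s: 6.35
tcp_pos: [0.4925, 0.0267, 0.2131]
ee_rot: [0.689, -0.16, -0.689, -0.16]
contact_force: [-0.0, 0.6, -0.3]
finger_gap: 0.997
```

Run:
```python
from h import *
s=snap('wrist','w3.png')
st=r.read_state();print(st['tcp_pos'],st['joint_pos'].round(3),st['contact_force']);m=R.from_quat(st['ee_rot']).as_matrix();print('tool y yaw',np.arctan2(m[1,1],m[0,1]),m.round(3))
```

```text
[0.49251599 0.02673266 0.21303968] [-0.858  0.173  0.762  2.058 -0.146  0.963 -2.058] [0.62100482 0.19876481 0.16091445]
tool y yaw -2.0379411590336467 [[ 0.    -0.45  -0.893]
 [ 0.    -0.893  0.45 ]
 [-1.    -0.001  0.   ]]
```

View pics/w3.png

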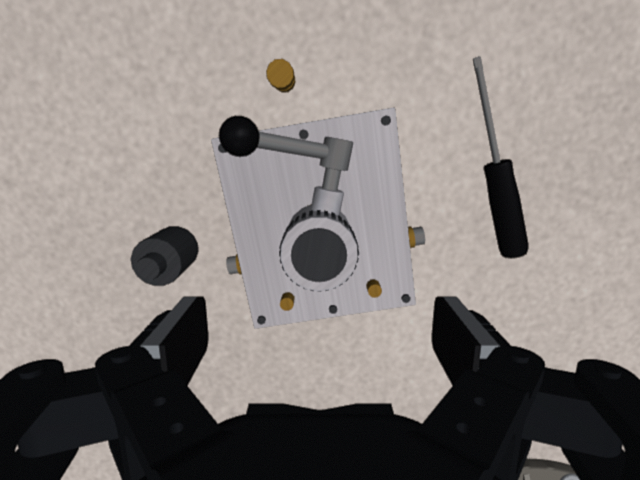

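Wrist view: ball (239,136), hub (337,152), collar top (319,255), all clear of the fingers. I'll go down and grip.

Emit:
servo_tool --steps '[[8.5,[3,0,0],0],[8.5,[6,0,0],0],[8.5,[8.5,0,0],0],[8.5,[10.2,0,0],0],[8.5,[10.2,0,0],0]]'

```text
time_s: 6.9
tcp_pos: [0.4914, 0.0265, 0.1095]
ee_rot: [-0.687, 0.163, 0.689, 0.162]
contact_force: [-0.4, -0.6, 0.1]
finger_gap: 0.995
```

Emit:
servo_tool --steps '[[4,[0,0,0],0],[4,[0,0,0],0],[4,[0,0,0],0],[4,[0,0,0],0],[4,[0,0,0],0]]' --grip_force 50

```text
time_s: 7.4
tcp_pos: [0.4924, 0.0275, 0.1109]
ee_rot: [-0.688, 0.162, 0.688, 0.163]
contact_force: [-2.6, 4.8, 12.2]
finger_gap: 0.525
```

```bash
cat >> h.py <<'E'
def look(out=None):
    s=snap('wrist',out);g=(s['pixels'].max(2)<40).astype(np.uint8)
    g=cv2.morphologyEx(g,cv2.MORPH_OPEN,np.ones((7,7)))
    n,l,q,ce=cv2.connectedComponentsWithStats(g)
    st=r.read_state();m=R.from_quat(st['ee_rot']).as_matrix()
    print('t',round(st['time_s'],2),'yaw',round(np.arctan2(m[1,1],m[0,1]),4),'blobs',[(int(q[i,4]),tuple(int(x) for x in q[i,:4]),ce[i].round(1).tolist()) for i in range(1,n) if 300<q[i,4]<6000],st['contact_force'].round(1),st['tcp_pos'].round(4))
    return s
E
python3 -c "
from h import *
look('w4.png')"
```

```text
t 7.45 yaw -2.0345 blobs [(4926, (123, 93, 81, 78), [163.2, 131.5]), (5746, (552, 166, 59, 135), [581.5, 233.7]), (995, (83, 260, 64, 26), [113.9, 272.5]), (954, (119, 280, 35, 46), [136.0, 301.6]), (374, (375, 289, 23, 39), [385.9, 307.4])] [-2.2  4.2 12.7] [0.4924 0.0275 0.1109]
```

View pics/w4.png

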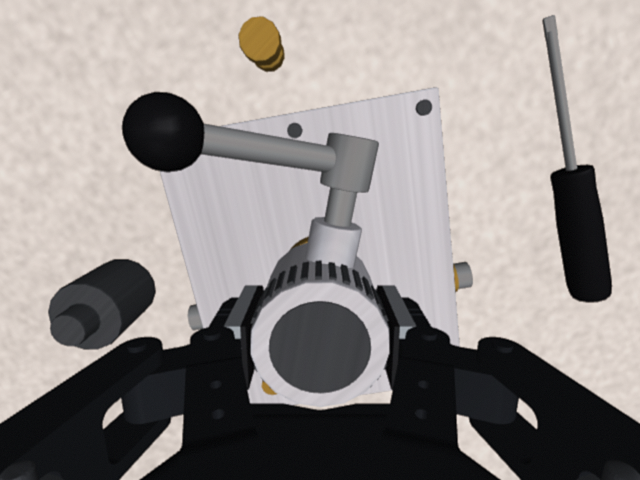

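The grip is clean, with a clear view of the ball (163,131), hub (351,163) and collar top (320,345). Next I'll add a lever-angle estimate from the ball pixel and turn in small steps.

```bash
cat >> h.py <<'E'
from scipy.optimize import least_squares
AX=np.array([.4926,.0270])
def ballpt(y,q):
    ex=np.array([np.cos(y),np.sin(y)]);ey=np.array([-ex[1],ex[0]])
    return np.r_[AX+.058*ex+.06*np.cos(.96-q)*ey,.118+.06*np.sin(.96-q)]
def est(s,q0=.5,y0=-.64):
    g=(s['pixels'].max(2)<40).astype(np.uint8);g=cv2.morphologyEx(g,cv2.MORPH_OPEN,np.ones((9,9)))
    n,l,q,ce=cv2.connectedComponentsWithStats(g)
    c=[i for i in range(1,n) if 1200<q[i,4]<7000 and .85<q[i,2]/q[i,3]<1.2]
    for i in c:
        d=(q[i,2]+q[i,3])/2;uv=ce[i]
        f=lambda p:np.r_[np.array(proj(s,ballpt(*p)))-uv, 0]
        o=min((least_squares(f,[y0,qq]) for qq in (.3,1.3)),key=lambda o:o.cost+ (abs(np.linalg.norm(ballpt(*o.x)-cam(s)[0])-s['fx']*.022/d)*100)**2)
        D=np.linalg.norm(ballpt(*o.x)-cam(s)[0])
        print('  ball',uv.round(1),'diam',d,'screw yaw',o.x[0].round(3),'q',o.x[1].round(3),'cost',o.cost.round(2),'expected diam',round(s['fx']*.022/D,1))
def le(y0=-.64,out=None):
    s=snap('wrist',out);st=r.read_state();m=R.from_quat(st['ee_rot']).as_matrix()
    print('t',round(st['time_s'],2),'tool yaw',round(np.arctan2(m[1,1],m[0,1]),4),st['contact_force'].round(1));est(s,y0=y0)
E
python3 -c "
from h import *
le()"
```

```text
t 7.5 tool yaw -2.0345 [-2.2  3.5 12.7]
  ball [163.1 131.5] diam 79.0 screw yaw -0.628 q 0.636 cost 7.87 expected diam 66.8
```

Emit:
servo_tool --steps '[[4,[0,0,0],-2],[4,[0,0,0],-4],[4,[0,0,0],-6],[4,[0,0,0],-6],[4,[0,0,0],-6]]'

```text
time_s: 8.0
tcp_pos: [0.4924, 0.0275, 0.111]
ee_rot: [-0.695, 0.126, 0.696, 0.127]
contact_force: [-2.3, -0.8, -1.6]
finger_gap: 0.523
```

```bash
python3 -c "
from h import *
le()"
```

```text
t 8.05 tool yaw -1.9298 [-1.7 -1.  -0.9]
  ball [168.4 130.2] diam 67.0 screw yaw -0.541 q 0.644 cost 2.43 expected diam 66.7
  ball [118.9 265.6] diam 66.0 screw yaw 0.308 q -0.447 cost 0.0 expected diam 91.6
```

Emit:
servo_tool --steps '[[4,[0,0,0],0],[4,[0,0,0],0],[4,[0,0,0],0]]'

```text
time_s: 8.35
tcp_pos: [0.4924, 0.0275, 0.111]
ee_rot: [-0.695, 0.126, 0.696, 0.127]
contact_force: [-0.4, -0.8, -2.3]
finger_gap: 0.528
```

```bash
python3 -c "
from h import *
le()"
```

```text
t 8.4 tool yaw -1.9297 [-0.5 -0.7 -2.3]
  ball [168.4 130.2] diam 67.0 screw yaw -0.541 q 0.644 cost 2.48 expected diam 66.7
  ball [118.9 265.8] diam 66.0 screw yaw 0.31 q -0.449 cost 0.0 expected diam 91.7
```

```bash
cat >> h.py <<'E'
def le(y0=-.54,out=None):
    s=snap('wrist',out);st=r.read_state();m=R.from_quat(st['ee_rot']).as_matrix();p,M=cam(s)
    print('t',round(st['time_s'],2),'tool yaw',round(np.arctan2(m[1,1],m[0,1]),4),st['contact_force'].round(1))
    g=(s['pixels'].max(2)<40).astype(np.uint8);g=cv2.morphologyEx(g,cv2.MORPH_OPEN,np.ones((13,13)))
    n,l,q,ce=cv2.connectedComponentsWithStats(g)
    for i in range(1,n):
        if not(1200<q[i,4]<7000 and .85<q[i,2]/q[i,3]<1.2 and q[i,1]<220): continue
        d=np.sqrt(4*q[i,4]/np.pi)
        def f(a):
            P=ballpt(*a);c=M.T@(P-p);D=np.linalg.norm(c);k=-c[2]/D
            return np.r_[np.array(proj(s,P))-ce[i],2*(s['fx']*.022/D/k**1.5-d)]
        o=min((least_squares(f,[y0,qq]) for qq in (.3,.9,1.4)),key=lambda o:o.cost)
        print('  ball',ce[i].round(1),'diam',d.round(1),'yaw,q',o.x.round(3),'res',o.fun.round(1))
E
python3 -c "
from h import *
le()"
```

```text
t 8.45 tool yaw -1.9299 [-1.  -1.4 -2.5]
  ball [168.4 130.1] diam 67.2 yaw,q [-0.512  0.898] res [4.5 5.6 3.8]
```

Emit:
servo_tool --steps '[[4,[0,0,0],-2],[4,[0,0,0],-4],[4,[0,0,0],-6],[4,[0,0,0],-6],[4,[0,0,0],-6]]'

```text
time_s: 8.95
tcp_pos: [0.4924, 0.0274, 0.111]
ee_rot: [-0.701, 0.089, 0.702, 0.09]
contact_force: [-1.5, -1.7, -1.7]
finger_gap: 0.523
```

```bash
python3 -c "
from h import *
le(-.44)"
```

```text
t 9.0 tool yaw -1.8251 [-0.1 -2.2 -2. ]
  ball [187.1 131.1] diam 56.0 yaw,q [-0.4    1.183] res [5.1 6.7 9.1]
  ball [114.4 244.9] diam 55.8 yaw,q [0.214 1.075] res [5.4 1.6 8.1]
```

Emit:
servo_tool --steps '[[4,[0,0,0],0],[4,[0,0,0],0],[4,[0,0,0],0]]'

```text
time_s: 9.3
tcp_pos: [0.4924, 0.0274, 0.111]
ee_rot: [-0.701, 0.089, 0.702, 0.09]
contact_force: [-0.5, -2.0, -2.1]
finger_gap: 0.523
```

```bash
python3 -c "
from h import *
le(-.44)"
```

```text
t 9.35 tool yaw -1.825 [-1.1 -2.4 -3.1]
  ball [186.9 131.1] diam 55.8 yaw,q [-0.399  1.185] res [5.3 6.9 9.4]
  ball [114.4 245. ] diam 55.9 yaw,q [0.214 1.074] res [5.3 1.5 8. ]
```

Emit:
servo_tool --steps '[[4,[0,0,0],-1],[4,[0,0,0],-2],[4,[0,0,0],-2],[4,[0,0,0],-2],[4,[0,0,0],-2]]'

```text
time_s: 9.85
tcp_pos: [0.4923, 0.0274, 0.111]
ee_rot: [-0.703, 0.077, 0.703, 0.078]
contact_force: [-1.2, -1.6, -2.1]
finger_gap: 0.525
```

```bash
python3 -c "
from h import *
le(-.4)"
```

```text
t 9.9 tool yaw -1.7901 [-1.4 -2.1 -3. ]
  ball [193.7 131.6] diam 53.2 yaw,q [-0.363  1.262] res [ 5.2  7.1 10.8]
  ball [113.4 237.7] diam 56.0 yaw,q [0.21  1.058] res [6.3 2.1 9.1]
```

Emit:
servo_tool --steps '[[4,[0,0,0],-1],[4,[0,0,0],-2],[4,[0,0,0],-2],[4,[0,0,0],-2],[4,[0,0,0],-2]]'

```text
time_s: 10.4
tcp_pos: [0.4923, 0.0274, 0.111]
ee_rot: [-0.704, 0.065, 0.704, 0.065]
contact_force: [-0.8, -2.4, -1.6]
finger_gap: 0.528
```

```bash
python3 -c "
from h import *
le(-.4)"
```

```text
t 10.45 tool yaw -1.7552 [-1.1 -2.  -2.3]
  ball [200.8 132.3] diam 50.8 yaw,q [-0.327  1.338] res [ 5.   7.1 12. ]
  ball [112.7 230.7] diam 55.9 yaw,q [0.209 1.045] res [ 7.5  2.7 10.5]
```

Emit:
servo_tool --steps '[[4,[0,0,0],-1],[4,[0,0,0],-2],[4,[0,0,0],-2],[4,[0,0,0],-2],[4,[0,0,0],-2]]'

```text
time_s: 10.95
tcp_pos: [0.4923, 0.0274, 0.111]
ee_rot: [-0.705, 0.052, 0.705, 0.053]
contact_force: [-1.0, -1.1, -2.1]
finger_gap: 0.523
```

```bash
python3 -c "
from h import *
le(-.4)"
```

```text
t 11.0 tool yaw -1.7202 [-0.6 -1.6 -2.3]
  ball [201.8 131.9] diam 50.8 yaw,q [-0.297  1.34 ] res [ 4.9  7.1 11.9]
  ball [112.2 223.4] diam 56.2 yaw,q [0.206 1.027] res [ 8.5  3.4 11.3]
```

Emit:
servo_tool --steps '[[4,[0,0,0],0.5],[4,[0,0,0],0.9],[4,[0,0,0],0.9],[4,[0,0,0],0.9],[4,[0,0,0],0.9]]'

```text
time_s: 11.5
tcp_pos: [0.4923, 0.0274, 0.111]
ee_rot: [-0.704, 0.058, 0.705, 0.059]
contact_force: [-0.9, -1.9, -2.5]
finger_gap: 0.526
```

Emit:
servo_tool --steps '[[4,[0,0,0],0],[4,[0,0,0],0]]'

```text
time_s: 11.7
tcp_pos: [0.4923, 0.0274, 0.111]
ee_rot: [-0.704, 0.058, 0.705, 0.059]
contact_force: [-1.2, -1.7, -1.7]
finger_gap: 0.525
```

```bash
python3 -c "
from h import *
le(-.4)"
```

```text
t 11.75 tool yaw -1.7359 [-1.4 -1.1 -1.4]
  ball [112.5 226.7] diam 55.9 yaw,q [0.208 1.038] res [ 8.1  3.1 11.1]
```

Run:
```python
from h import *
s=snap('wrist','w5.png');g=(s['pixels'].max(2)<40).astype(np.uint8);g=cv2.morphologyEx(g,cv2.MORPH_OPEN,np.ones((13,13)))
n,l,q,ce=cv2.connectedComponentsWithStats(g);print([(q[i].tolist(),ce[i].round(1).tolist()) for i in range(1,n) if ce[i][1]<220])
```

```text
[([182, 107, 45, 53, 1930], [204.2, 132.4])]
```

View pics/w5.png

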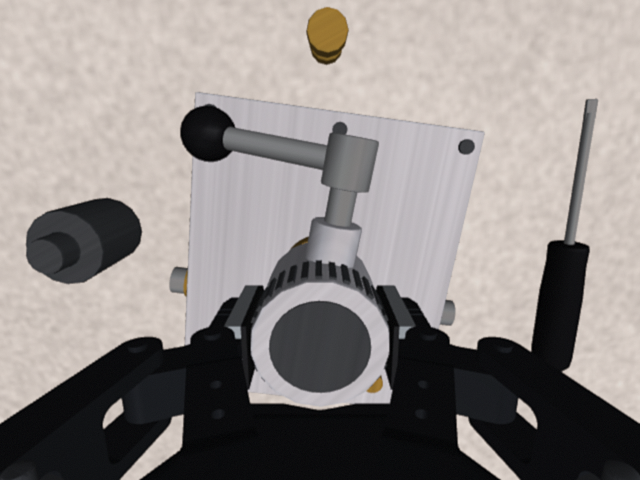

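Wrist view: ball at (208,132), hub (351,163). Ball u was 201 on both sides of this yaw and is 204 here, so this is the lowest point. I'll release and lift.

Emit:
servo_tool --steps '[[8.5,[0,0,0],0],[8.5,[0,0,0],0],[8.5,[0,0,0],0],[8.5,[-4,0,0],0],[8.5,[-8,0,0],0]]'

```text
time_s: 12.3
tcp_pos: [0.4918, 0.0269, 0.1915]
ee_rot: [-0.704, 0.059, 0.706, 0.058]
contact_force: [0.4, 1.7, 0.0]
finger_gap: 0.995
```

Emit:
servo_tool --steps '[[0,[-3,0,-1],0],[0,[-3,0,-2],0],[0,[-3,0,-2],0],[0,[-3,0,-2],0],[0,[-3,0,-2],0]]'

```text
time_s: 12.8
tcp_pos: [0.5108, 0.0235, 0.2205]
ee_rot: [-0.703, 0.059, 0.706, 0.058]
contact_force: [0.3, 0.5, -0.8]
finger_gap: 0.139
```

Run:
```python
from h import *
w=snap('wrist','w6.png');s=snap('side','s6.png');t=snap('top','t6.png')
for n,o in(('wrist',w),('side',s)):
    g=(o['pixels'].max(2)<45).astype(np.uint8);g=cv2.morphologyEx(g,cv2.MORPH_OPEN,np.ones((5,5)));N,l,q,ce=cv2.connectedComponentsWithStats(g)
    print(n,[(q[i].tolist(),ce[i].round(1).tolist()) for i in range(1,N) if 80<q[i,4]<4000],proj(o,ballpt(-.33,1.35)))
st=r.read_state();print(st['tcp_pos'],st['finger_gap'],R.from_quat(st['ee_rot']).as_matrix().round(3))
a=cv2.imread('pics/w6.png')[0:300,100:500];b=cv2.imread('pics/s6.png')[200:350,170:370]
cv2.imwrite('pics/c6.png',np.hstack([a,cv2.resize(b,(400,300))]))
```

```text
wrist [([239, 148, 27, 31, 650], [252.1, 162.9]), ([153, 201, 39, 42, 840], [176.1, 217.8]), ([144, 223, 17, 19, 170], [153.3, 230.9]), ([470, 230, 33, 90, 2263], [486.2, 274.6])] (np.float64(254.79727248482232), np.float64(165.20230482530727))
side [([17, 0, 13, 8, 94], [23.2, 3.3]), ([120, 0, 48, 16, 424], [148.3, 5.3]), ([230, 0, 78, 45, 2717], [265.3, 18.6]), ([0, 42, 27, 20, 241], [13.0, 52.1]), ([192, 46, 32, 73, 1541], [208.3, 81.1]), ([204, 249, 26, 22, 430], [216.9, 259.7]), ([269, 248, 11, 10, 84], [273.4, 251.9]), ([238, 409, 63, 41, 1146], [268.5, 428.8])] (np.float64(274.32223415242373), np.float64(253.7166008903666))
[0.5111184  0.0234911  0.22087986] -0.0023930133986905023 [[-0.004 -0.165 -0.986]
 [-0.001 -0.986  0.165]
 [-1.     0.002  0.004]]
```

View pics/c6.png

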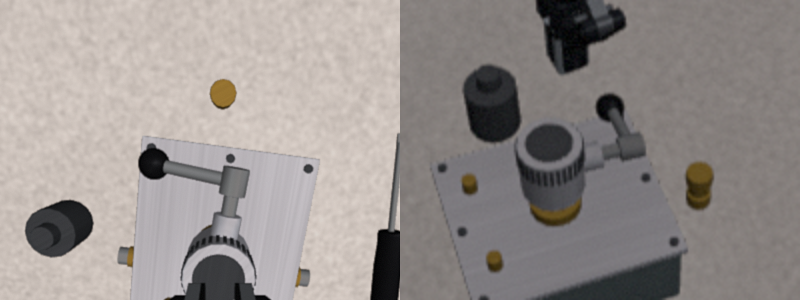

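Left, wrist: ball at full-image (253,163), hub (334,182). Right, side: ball at (275,253), clearly sunk. Both agree with the predicted ball for q = 1.35. Now I'll triangulate for the press.

Run:
```python
from h import *
w=snap('wrist');s=snap('side')
P,e=tri(w,(253,163.3),s,(274.5,253));print(P,e,ballpt(-.33,1.35))
h=onz(w,334,182,.118);print('hub',h,np.linalg.norm(h[:2]-AX),np.arctan2(*(h[:2]-AX)[::-1]))
for y in(-.30,-.33,-.36): print(y,ballpt(y,1.35).round(4),np.round(proj(w,ballpt(y,1.35))+proj(s,ballpt(y,1.35)),1))
st=r.read_state();m=R.from_quat(st['ee_rot']).as_matrix();d=P-st['tcp_pos'];print('tool shift cm',(m.T@d*100).round(2))
```

```text
[0.56716043 0.06224283 0.09402614] 0.0005237057402764512 [0.56545308 0.06070569 0.0951887 ]
hub [0.54795621 0.0086934  0.118     ] 0.05830472676534109 -0.3193835467128441
-0.3 [0.5644 0.0629 0.0952] [252.5 167.8 272.9 253.1]
-0.33 [0.5655 0.0607 0.0952] [255.2 165.8 274.3 253.7]
-0.36 [0.5664 0.0585 0.0952] [258.  163.9 275.7 254.3]
tool shift cm [12.69 -4.76 -4.9 ]
```

Emit:
servo_tool --steps '[[0,[0,-2.4,-2.4],0],[0,[0,-4.7,-4.85],0],[0,[4,-4.7,-4.85],0],[0,[8,-4.7,-4.85],0],[0,[10.2,-4.7,-4.85],0]]'

```text
time_s: 13.55
tcp_pos: [0.5653, 0.0617, 0.1159]
ee_rot: [-0.703, 0.059, 0.707, 0.058]
contact_force: [-0.6, 2.0, -0.3]
finger_gap: -0.002
```

Emit:
servo_tool --steps '[[0,[0,0,0],0],[0,[0,0,0],0]]'

```text
time_s: 13.75
tcp_pos: [0.5652, 0.0616, 0.116]
ee_rot: [-0.702, 0.06, 0.707, 0.057]
contact_force: [0.9, -0.0, 0.9]
finger_gap: -0.001
```

Run:
```python
from h import *
w=snap('wrist','w7.png');s=snap('side','s7.png');st=r.read_state();print(st['tcp_pos'],st['contact_force'].round(2))
a=cv2.imread('pics/w7.png');b=cv2.imread('pics/s7.png')[200:350,170:370]
cv2.imwrite('pics/c7.png',np.hstack([cv2.resize(a,(400,300)),cv2.resize(b,(400,300))]))
```

```text
[0.56606801 0.06178641 0.11728103] [ 0.53  0.86 -0.09]
```

View pics/c7.png

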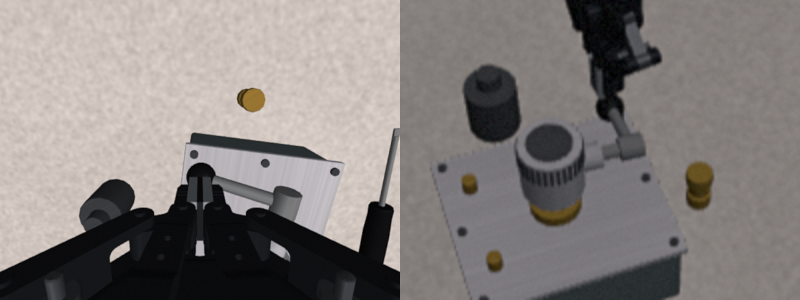

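The shut fingertips are right over the ball in both views. I'll go down slowly now.

Emit:
servo_tool --steps '[[0,[0.2,0,0],0],[0,[0.4,0,0],0],[0,[0.6,0,0],0],[0,[0.7,0,0],0],[0,[0.8,0,0],0]]'

```text
time_s: 14.35
tcp_pos: [0.566, 0.0618, 0.1093]
ee_rot: [-0.703, 0.059, 0.706, 0.058]
contact_force: [0.2, -0.2, -0.1]
finger_gap: 0.001
```

Emit:
servo_tool --steps '[[0,[0.05,0,0],0],[0,[0.1,0,0],0],[0,[0.15,0,0],0]]'

```text
time_s: 14.65
tcp_pos: [0.566, 0.0618, 0.1077]
ee_rot: [-0.703, 0.059, 0.706, 0.058]
contact_force: [0.5, 0.6, 0.1]
finger_gap: 0.001
```

Emit:
servo_tool --steps '[[0,[0.05,0,0],0],[0,[0.1,0,0],0],[0,[0.15,0,0],0]]'

```text
time_s: 14.95
tcp_pos: [0.5661, 0.0617, 0.1063]
ee_rot: [-0.703, 0.059, 0.706, 0.058]
contact_force: [-1.1, 0.5, 4.5]
finger_gap: 0.002
```

Emit:
servo_tool --steps '[[0,[0.05,0,0],0],[0,[0.1,0,0],0]]'

```text
time_s: 15.15
tcp_pos: [0.5661, 0.0616, 0.1055]
ee_rot: [-0.703, 0.059, 0.706, 0.058]
contact_force: [-4.1, -1.0, 10.2]
finger_gap: -0.001
```

Emit:
servo_tool --steps '[[0,[0.05,0,0],0],[0,[0.1,0,0],0]]'

```text
time_s: 15.35
tcp_pos: [0.5661, 0.0615, 0.105]
ee_rot: [-0.703, 0.059, 0.706, 0.058]
contact_force: [-3.9, -1.4, 13.1]
finger_gap: -0.002
```

Emit:
servo_tool --steps '[[0,[0.1,0,0],0],[0,[0.11,0,0],0],[0,[0.11,0,0],0]]'

```text
time_s: 15.65
tcp_pos: [0.5661, 0.0614, 0.1045]
ee_rot: [-0.703, 0.059, 0.706, 0.058]
contact_force: [-5.7, -0.4, 15.6]
finger_gap: -0.001
```

Emit:
servo_tool --steps '[[0,[0.07,0,0],0],[0,[0.08,0,0],0],[0,[0.08,0,0],0],[0,[0.08,0,0],0],[0,[0.08,0,0],0]]'

```text
time_s: 16.15
tcp_pos: [0.5661, 0.0613, 0.1044]
ee_rot: [-0.703, 0.059, 0.706, 0.059]
contact_force: [-6.1, -0.0, 17.7]
finger_gap: -0.0
```

Emit:
servo_tool --steps '[[0,[0.08,0,0],0],[0,[0.08,0,0],0],[0,[0.08,0,0],0]]'

```text
time_s: 16.45
tcp_pos: [0.5661, 0.0613, 0.1043]
ee_rot: [-0.703, 0.059, 0.706, 0.059]
contact_force: [-6.9, -1.0, 16.9]
finger_gap: 0.001
```

Held at 16–18 N for 0.8 s. I'll lift straight off and check.

Emit:
servo_tool --steps '[[0,[-0.5,0,0],0],[0,[-2,0,0],0],[0,[-5,0,0],0],[0,[-9,0,0],0],[0,[-12,0,0],0]]'

```text
time_s: 16.95
tcp_pos: [0.5669, 0.0609, 0.2271]
ee_rot: [-0.703, 0.059, 0.706, 0.059]
contact_force: [0.9, 1.0, -1.1]
finger_gap: -0.0
```

Emit:
servo_tool --steps '[[0,[0,2,5],0],[0,[0,4.7,8],0],[0,[0,4.7,8],0],[0,[0,4.7,8],0],[0,[0,4.7,8],0]]'

```text
time_s: 17.45
tcp_pos: [0.481, 0.0283, 0.228]
ee_rot: [-0.704, 0.059, 0.705, 0.059]
contact_force: [-0.1, 0.2, -0.1]
finger_gap: 0.0
```

Run:
```python
from h import *
w=snap('wrist','w8.png');s=snap('side','s8.png');st=r.read_state();print(st['tcp_pos'],st['contact_force'].round(2),st['time_s'])
a=cv2.imread('pics/w8.png')[0:300,100:500];b=cv2.imread('pics/s8.png')[200:350,170:370]
cv2.imwrite('pics/c8.png',np.hstack([a,cv2.resize(b,(400,300))]))
for q in(1.35,1.42,1.5): print(q,np.round(proj(w,ballpt(-.32,q))+proj(s,ballpt(-.32,q)),1))
```

```text
[0.48097835 0.0281429  0.22750392] [ 0.45  0.31 -0.05] 17.55
1.35 [254.  121.5 273.9 253.5]
1.42 [257.3 122.1 274.3 256. ]
1.5 [261.5 122.9 274.8 258.8]
```

View pics/c8.png

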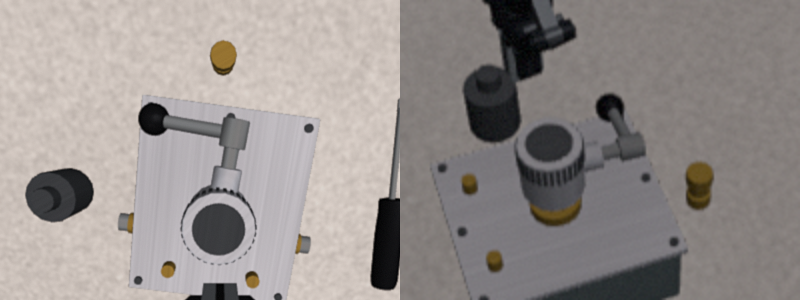

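Wrist: ball (253,119), hub (334,134). Side: ball (275,253). The lever is still fully sunk, the collar hasn't moved, and nothing else has been disturbed.

```bash
python3 -c "
from bench import r
print(r.finish_job())"
```

```text
the job is handed in; nothing more can be done
None
```

I turned the collar to its flat, let go, tightened the screw and handed the job in at about 17.6 s. The lock itself can't be read directly, so that part rests on the press force and the final camera check.

- **Finding the flat:** I turned the collar anticlockwise about 0.85 rad in two grips. The lever was lowest between two yaws 0.035 rad apart, so I turned back 0.9° to that point. The ball's image position peaked there, at 204 px against 201–202 px on either side. After I let go, triangulation put the ball at z = 0.094 m, which is a lever angle of about 1.37 rad against the expected 1.35.
- **Tightening:** With shut fingers I pressed straight down on the ball. The readings were 15.6, 17.7 and 16.9 N over 0.8 s. No vertical reading went above 17.7 N, but force was only read at the end of each move.
- **After lifting off:** The wrist and side views show the lever still fully sunk at about 1.35 rad and the collar not turned. The load, adapter and screwdriver look undisturbed, and nothing touches the robot.

Three things did not match cleanly:
- **Press travel:** about 3 mm, slightly less than the nominal 0.25 mm per N gives for that force.
- **Sideways force:** up to about 7 N on the ball during the press.
- **Early lever angles:** the estimates from apparent ball size were rough, so I chose the flat from the peak in ball position.

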